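# Bolt the sharps tray lid shut past its spring catch

## Task

Lock the sharps tray's lid: hold the spring catch bar down with one fingertip and, while it is held down, push the bolt's upright tab with the other fingertip until the bolt is fully home through its keeper. Then let go so that the catch springs back up behind the bolt and take the hand clear. Grasp nothing, and leave the chestpiece, the brass valve and the thermometer case where they lie.

Things in the scene. Friction and masses are not known exactly. Their poses are not given: they have to be found in the camera images.
- sharps_tray: Grey plastic sharps tray, fixed to the desk, 182 x 292 x 62 mm (x, y, z of its own frame); origin at the centre of its underside, on the desktop. Its lid is already shut, its flat top 62 mm above the desktop. Its own +y is the way the bolt slides home, towards the keeper. Two steel parts run side by side along y on the top: the catch bar (at x = +31 mm) and the bolt (at x = -31 mm). The bolt's three low guide staples, at y = -88, +42 and +66 mm, reach 80 mm above the desktop.
- catch_bar: The spring catch's press bar: a flat steel strip 26 mm wide (x), 110 mm long (y), 6 mm thick; origin at the centre of its top face, axes as the tray's. Its top stands 94 mm above the desktop when up, at tray x = +31, y = -35 mm; it can be pressed anywhere along its length and a finger may slide along it while pressing. It stays level and moves straight down.
- catch (a joint): How far the catch is pressed, m: 0 up (sprung), 0.011 at its bottom stop. It takes 3 N to start and 8 N at the stop. A tooth on it, reaching across towards the bolt at tray y = +2 mm, blocks a lug on the bolt until the catch is 5 mm or more down; let go, it springs up by itself once the lug has passed (bolt beyond 0.034).
- bolt_tab: The bolt's upright steel tab, 28 mm wide (x), 8 mm thick (y), 36 mm tall, standing on the 10 mm round bolt; origin at the tab's centre, axes as the tray's. Its foot is 76 mm and its top 112 mm above the desktop; the bolt rod below it reaches 77 mm. At bolt = 0 its centre is at tray x = -31, y = -35 mm. It is to be pushed on its -y face, along +y; the gap between bar and tab, across x, is 34 mm (62 mm between their centre lines).
- bolt (a joint): How far the bolt has slid home along tray +y, m: 0 drawn back, 0.040 fully home at its end stop. It starts between 0 and 0.004; the catch blocks it at about 0.006. It slides with about 2 N of friction and stays where it is left.
- keeper (a point): Centre of the steel staple (keeper) on the tray's fixed deck, which the bolt's end enters; 72 mm above the desktop, top of the staple 82 mm.
- chestpiece: Bystander: black bell chestpiece, loose, 44 mm across and 30 mm tall, with a short steel stem along its +x to 30 mm from its axis; origin at the centre of its underside.
- bulb_valve: Bystander: small brass bulb valve, loose, standing upright, 24 mm across, 40 mm tall; origin at the centre of its underside.
- thermometer_case: Bystander: square glass thermometer case with white end caps, loose, lying along its own x, 144 x 16 x 16 mm; origin at the centre of its underside.

How it is judged:
By the outcome, as a careful person would: the job done as asked, in the order asked, and still so for the second after the job is handed in, with the robot touching nothing.
It also fails if it takes over 35 s, if anything falls off the work surface, if the arm or the gripper's body presses on something with over 40 N, if the wrist force passes 120 N, or if a joint passes its speed limit or range.

## Robot

A 6-joint arm with a two-finger parallel gripper is mounted at the origin on the work surface. World frame = base frame: x ahead of the robot, y to its left, z up, the work surface at z = 0. Lengths are in m, angles in rad, forces in N, time in s.
With the tool pointing down it reaches from about 0.3 to 0.775 m from the base axis. Payload 14.6 kg.
Tool frame: the origin (TCP) lies at the very end of the fingers, on their centre line; the grasp point (between the pads) lies 19 mm behind it; z points along the fingers, y is the direction in which the jaws open and shut (so a half turn about z gives the same grasp; the last joint's range is limited). The gripper opens to 94 mm and grips with 3 to 60 N. Pads are 16 mm wide; open, the fingers measure 119 mm over their backs; the gripper's body (75 mm by 177 mm) begins 78 mm behind the grasp point.
Start: joints at [-1.382, 0.3, 1.521, -0, 1.321, -0.067], TCP at [0.139, -0.532, 0.205] pointing down, gripper open.
Joint ranges: [-3.03, 3.03], [-0.79, 2.21], [0.23, 2.52], [-1.04, 4.18], [0, 3.07], [-2.55, 2.55]. Speed limits (rad/s): [2.22, 2.22, 2.57, 3.14, 3.14, 3.14].

## Interface

Orientations are given as [roll, pitch, yaw] about the fixed x, y, z axes, in that order (R = Rz(yaw) Ry(pitch) Rx(roll)).
In Python, from station import status, camera, ctrl gives the robot as it stands. The module is installed in compiled form; this text tells all that it offers.
- The arm moves only by the shell command python3 -m jog 'ROWS' [FORCE]. ROWS is JSON, a list of rows, each a list of 7 numbers: the shift along the tool's x, y, z each as a share of 1000 mm, from -1 to 1, then the turn, a rotation vector about the tool's x, y, z each as a share of pi/2 rad, from -1 to 1, then the opening, from -1 (shut) to 1 (fully open), so that 0 is half open. A call has 1 to 20 rows; each row is the pose to reach, as a shift and turn from the pose measured when the call began, along the tool's axes at that moment; what a row does not reach only later rows make up. A row lasts 1/10 s, in which the tool goes at most 50 mm and 8.59 degrees, less where a joint would pass 70% of its speed; a pose out of reach is approached as far as the arm can. A call with a number of a shift or a turn outside -1 to 1 is refused whole. A call with a gripper value outside its range is refused whole. The fingers move at their own pace and stop on an object; FORCE is the grip in N (left out, the last holds). Time passes only in rows, so rows that repeat a pose let the fingers close. It gives the time, the measured TCP pose, the force and the opening at its end, in the units of the state.
- status.get_obs(): the state, without advancing time (a new reading comes with each control period).
- camera(name): name is "side" or "top" or "wrist"; returns a dict with "image" (384x512x3 uint8, red, green, blue), "fx", "fy", "cx", "cy" (pixels), "world_from_camera" (4x4, takes a point from camera to world coordinates). Camera axes: x right, y down, z forward; pixel columns grow to the right and rows downward; lengths in m; the calibration is good to about 2 mm. A picture is of the moment at which its call begins. There is no depth.
- ctrl.hand_in(): hands the job in, once; it reports no verdict.
The state is a dict: "time_s": time; "qpos": joint angles; "joint_vel": joint speeds; "tau": joint torques, N m; "ee_pos": TCP position; "eef_rot": TCP orientation; "force": force on the tool from outside, world axes, zero at the start; "moment": the same for the moment, N m; "grip_width": finger opening in m.
Only numpy, scipy, OpenCV 4.12 (cv2) and the standard library are available. Lean on these libraries where they do the work, as an engineer would, in place of code of your own. Each camera call takes 0.05 s, during which the arm holds its last target.

## Working session

There is one attempt and no reset: what is moved stays moved. The work goes in short steps, Python scripts to look and compute and a shell command to move; the robot and the scene stay as the last step left them, time stands still between calls to the robot, and variables do not carry over. Pictures are saved under pics/ and viewed, and the job is handed in when it is done.

```bash
mkdir -p pics; python3 - <<'E'
from station import status, camera, ctrl
import cv2,numpy as np
o=status.get_obs(); print({k:np.round(v,4).tolist() for k,v in o.items()})
for n in ["side","top","wrist"]:
    c=camera(n); cv2.imwrite(f"pics/{n}0.png",c["image"][:,:,::-1]); print(n,c["fx"],c["cx"],c["cy"],np.round(c["world_from_camera"],4).tolist())
E
```

```text
{'time_s': 0.0, 'qpos': [-1.3816, 0.3005, 1.5215, -0.0, 1.3207, -0.0666], 'joint_vel': [0.0001, 0.001, -0.0005, 0.0007, -0.0003, 0.001], 'tau': [0.0016, -53.1809, -35.2738, 0.0709, 0.0244, -0.0001], 'ee_pos': [0.1391, -0.5319, 0.2049], 'eef_rot': [-3.1405, -0.0001, 0.2558], 'force': [-0.1683, 0.5424, -0.1133], 'moment': [0.005, 0.0523, 0.0241], 'grip_width': 0.0942}
side 458.4737119835694 253.82688404383768 192.4011801884656 [[0.8772, -0.3055, 0.3705, 0.2627], [-0.4802, -0.5497, 0.6836, -0.5439], [-0.0052, -0.7775, -0.6289, 0.5846], [0.0, 0.0, 0.0, 1.0]]
top 369.89743864070596 255.3219022785385 187.80881437298908 [[0.0113, -0.9914, 0.1304, 0.4845], [-0.9996, -0.0148, -0.0259, 0.0414], [0.0276, -0.1301, -0.9911, 0.7922], [0.0, 0.0, 0.0, 1.0]]
wrist 321.7128535855904 256.79747244651884 195.52750642732207 [[0.2547, -0.9344, -0.2489, 0.2128], [-0.967, -0.2466, -0.0639, -0.5139], [-0.0016, 0.257, -0.9664, 0.3854], [0.0, 0.0, 0.0, 1.0]]
```

View pics/side0.png

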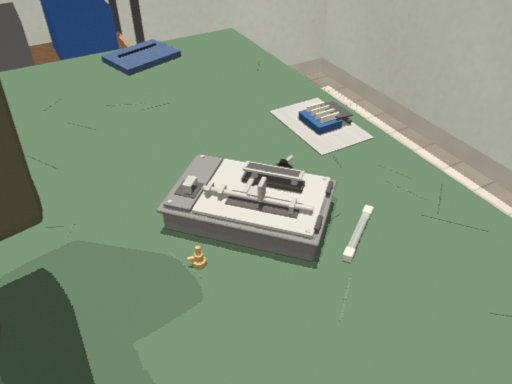

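View pics/top0.png

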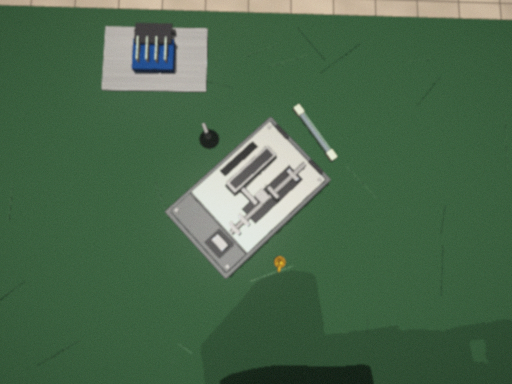

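View pics/wrist0.png

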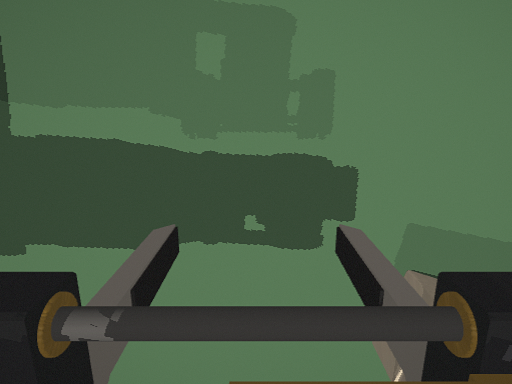

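The top view shows the tray centred at about (248,197). Its keeper end points lower-left, with the keeper staple near (220,242). The catch bar is at about (252,170) and the bolt at about (268,200). I'll enlarge it to get exact corners.

```bash
python3 - <<'E'
import cv2
a=cv2.imread("pics/top0.png")[110:285,155:345]; cv2.imwrite("pics/topz.png",cv2.resize(a,None,fx=4,fy=3.4,interpolation=cv2.INTER_CUBIC) if 0 else cv2.resize(a,(633,583),interpolation=cv2.INTER_CUBIC))
a=cv2.imread("pics/side0.png")[145:255,155:345]; cv2.imwrite("pics/sidez.png",cv2.resize(a,None,fx=4,fy=4,interpolation=cv2.INTER_CUBIC))
E
```

```text
(no output)
```

View pics/topz.png

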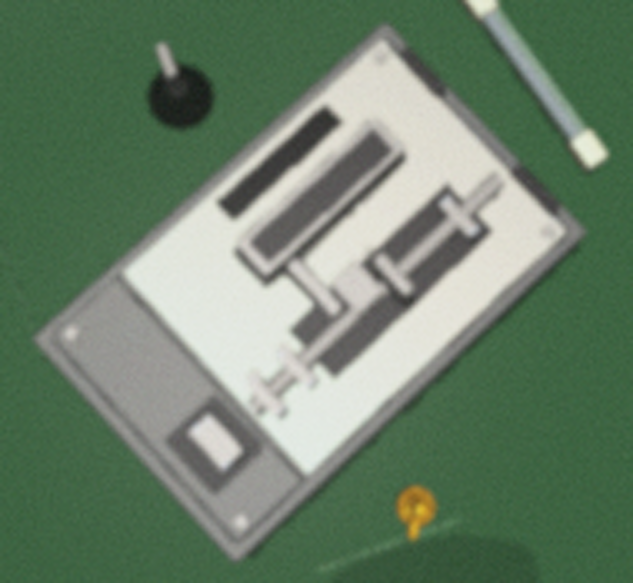

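View pics/sidez.png

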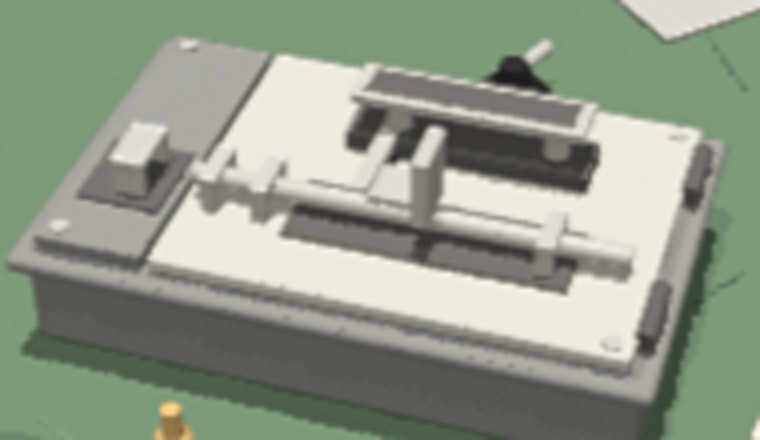

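```bash
cat > h.py <<'E'
from station import status, camera, ctrl
import cv2,numpy as np
def ray(c,u,v):
    T=np.array(c["world_from_camera"]); d=T[:3,:3]@np.array([(u-c["cx"])/c["fx"],(v-c["cy"])/c["fy"],1]); return T[:3,3],d
def onplane(c,u,v,z):
    o,d=ray(c,u,v); return o+d*(z-o[2])/d[2]
def proj(c,p):
    T=np.linalg.inv(np.array(c["world_from_camera"])); q=T[:3,:3]@np.asarray(p)+T[:3,3]; return [c["fx"]*q[0]/q[2]+c["cx"],c["fy"]*q[1]/q[2]+c["cy"]]
E
cat > fit.py <<'E'
from h import *
t=camera("top"); s=camera("side")
s0=633/190
Z=lambda u,v:((u+.5)/s0-.5+155,(v+.5)/s0-.5+110)
Y=lambda u,v:((u+.5)/4-.5+155,(v+.5)/4-.5+145)
bt=[onplane(t,*Z(*p),.094) for p in [(372,122),(405,155),(272,278),(238,252)]]
bs=[onplane(s,*Y(*p),.094) for p in [(352,97),(368,66),(598,103),(585,131)]]
for n,b in(("top bar",bt),("side bar",bs)):
    print(n,np.round(b,4).tolist(),"c",np.round(np.mean(b,0),4),"edges",[round(float(np.linalg.norm(b[i]-b[(i+1)%4])),4) for i in range(4)])
r=[onplane(t,*Z(*p),.060) for p in [(388,24),(584,232),(238,560),(36,338)]]
print("rim c",np.round(np.mean(r,0),4),"edges",[round(float(np.linalg.norm(r[i]-r[(i+1)%4])),4) for i in range(4)])
e=(r[2]+r[3]-r[0]-r[1]);e/=np.linalg.norm(e); print("ydir rim",e,np.degrees(np.arctan2(e[1],e[0])))
e=(bt[2]+bt[3]-bt[0]-bt[1]); print("ydir bartop",np.degrees(np.arctan2(e[1],e[0])))
e=(bs[0]+bs[1]-bs[2]-bs[3]); print("ydir barside",np.degrees(np.arctan2(e[1],e[0])))
# prediction
def tray(c,th,p):
    y=np.array([np.cos(th),np.sin(th)]);x=np.array([y[1],-y[0]]);return np.r_[c[:2]+x*p[0]+y*p[1],p[2]]
print("tab top centre side", onplane(s,*Y(430,131),.112), "top tab", onplane(t,*Z(398,272),.112))
E
python3 fit.py
```

```text
top bar [[0.6577, 0.0028, 0.094], [0.6385, -0.0165, 0.094], [0.5657, 0.0591, 0.094], [0.5803, 0.0788, 0.094]] c [0.6105 0.0311 0.094 ] edges [0.0272, 0.105, 0.0245, 0.1085]
side bar [[0.5665, 0.0589, 0.094], [0.5844, 0.0769, 0.094], [0.6615, 0.0007, 0.094], [0.6449, -0.014, 0.094]] c [0.6143 0.0306 0.094 ] edges [0.0254, 0.1085, 0.0222, 0.107]
rim c [0.5663 0.0347 0.06  ] edges [0.1749, 0.2831, 0.1761, 0.2852]
ydir rim [-0.68923804  0.72453497  0.        ] 133.56982373535644
ydir bartop 134.71780969535988
ydir barside 136.20780483545505
tab top centre side [ 0.57305847 -0.00130893  0.112     ] top tab [ 0.5679513  -0.01135285  0.112     ]
```

```bash
python3 -m jog '[[0.586,-0.388,0,0,0,-1,0.06],[0.586,-0.388,0,0,0,-1,0.06],[0.586,-0.388,0,0,0,-1,0.06],[0.586,-0.388,0,0,0,-1,0.06],[0.586,-0.388,0,0,0,-1,0.06],[0.586,-0.388,0,0,0,-1,0.06],[0.586,-0.388,0,0,0,-1,0.06],[0.586,-0.388,0,0,0,-1,0.06],[0.586,-0.388,0,0,0,-1,0.06],[0.586,-0.388,0,0,0,-1,0.06],[0.586,-0.388,0,0,0,-1,0.06],[0.586,-0.388,0,0,0,-1,0.06],[0.586,-0.388,0,0,0,-1,0.06],[0.586,-0.388,0,0,0,-1,0.06],[0.586,-0.388,0,0,0,-1,0.06]]'
```

```text
time_s: 1.75
ee_pos: [0.6098, -0.0043, 0.2043]
eef_rot: [-3.141, -0.001, 1.831]
force: [-0.6, -0.9, -0.4]
grip_width: 0.0499
```

```bash
python3 -m jog '[[0,0,0,0,0,-0.329,0.06],[0,0,0,0,0,-0.329,0.06],[0,0,0,0,0,-0.329,0.06],[0,0,0,0,0,-0.329,0.06],[0,0,0,0,0,-0.329,0.06],[0,0,0,0,0,-0.329,0.06]]'
python3 - <<'E'
from h import *
c=camera("wrist"); cv2.imwrite("pics/w1.png",c["image"][:,:,::-1]); np.savez("w1.npz",**c)
c=camera("top"); cv2.imwrite("pics/t1.png",c["image"][:,:,::-1])
E
```

```text
time_s: 2.35
ee_pos: [0.6096, -0.0046, 0.2042]
eef_rot: [-3.142, -0.002, 2.345]
force: [1.1, -0.5, 0.4]
grip_width: 0.05
```

View pics/w1.png

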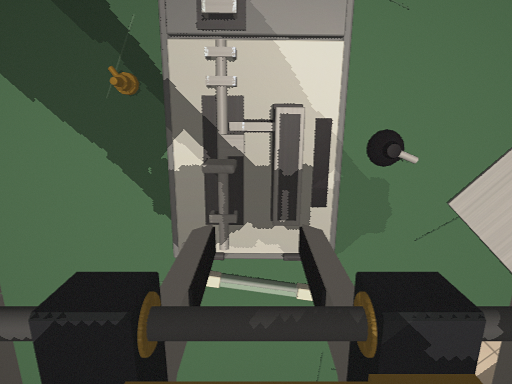

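The wrist view shows the bar at columns 272–304, rows 104–227, and the tab at about (219,166). The staples are at (222,218), (220,81) and (220,53). I'll zoom in for the edges.

```bash
python3 - <<'E'
import cv2
a=cv2.imread("pics/w1.png")[90:240,190:340]; cv2.imwrite("pics/w1z.png",cv2.resize(a,(600,600),interpolation=cv2.INTER_CUBIC))
E
```

```text
(no output)
```

View pics/w1z.png

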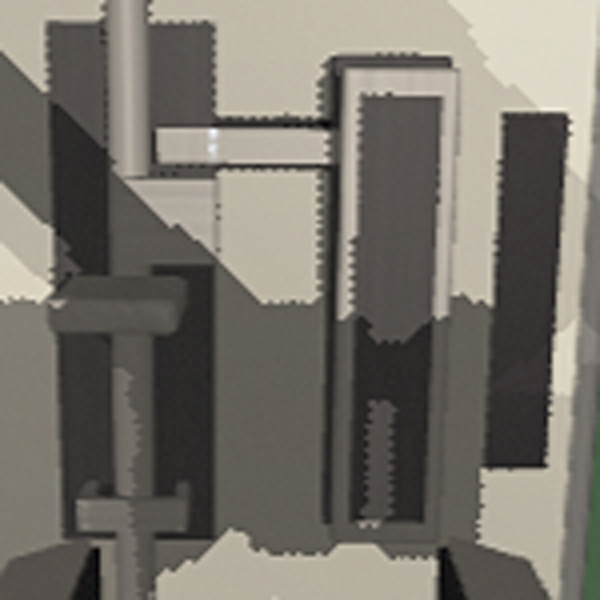

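```bash
python3 - <<'E'
from h import *
c=dict(np.load("w1.npz"))
Z=lambda u,v:((u+.5)/4-.5+190,(v+.5)/4-.5+90)
o=status.get_obs(); p=o["ee_pos"]; yaw=o["eef_rot"][2]
X=np.array([np.cos(yaw),np.sin(yaw)]);Y=np.array([np.sin(yaw),-np.cos(yaw)])
b=[onplane(c,*Z(*q),.094) for q in [(342,70),(459,68),(439,544),(330,543)]]
print("bar c",np.mean(b,0),"edges",[round(float(np.linalg.norm(b[i]-b[(i+1)%4])),4) for i in range(4)])
for e in (b[0]-b[3],b[1]-b[2]): print("ydir",np.degrees(np.arctan2(e[1],e[0])), "yaw",np.degrees(yaw))
t=[onplane(c,*Z(*q),.112) for q in [(48,301),(187,298),(182,333),(53,335)]]
print("tab c",np.mean(t,0),"edges",[round(float(np.linalg.norm(t[i]-t[(i+1)%4])),4) for i in range(4)])
st=[onplane(c,*q,.080) for q in [(219.5,80),(220.3,52.5)]]; print("staples",np.round(st,4), )
st.append(onplane(c,*Z(132,515),.080))
for n,q in [("bar",np.mean(b,0)),("tab",np.mean(t,0)),("st42",st[0]),("st66",st[1]),("st-88",st[2])]:
    d=q[:2]-p[:2]; print(n,"tool x,y rel TCP mm",np.round([d@X*1e3,d@Y*1e3],1))
E
```

```text
bar c [0.61550913 0.03076925 0.094     ] edges [0.0255, 0.1099, 0.0261, 0.1093]
ydir 133.76743791954416 yaw 134.38046025614904
ydir 134.1048720269436 yaw 134.38046025614904
tab c [ 0.56985467 -0.00932253  0.112     ] edges [0.0297, 0.0077, 0.0278, 0.0074]
staples [[0.5168 0.0434 0.08  ]
 [0.5018 0.0607 0.08  ]]
bar tool x,y rel TCP mm [21.1 28.8]
tab tool x,y rel TCP mm [ 24.4 -31.9]
st42 tool x,y rel TCP mm [ 99.2 -32.9]
st66 tool x,y rel TCP mm [122.  -31.5]
st-88 tool x,y rel TCP mm [-31.3 -33.5]
```

Measured sizes match (bar 26 × 110 mm, tab 28 × 8 mm), and the staples sit where they should relative to the bar. The bolt is at about 3 mm. I'll descend to just above the bar, with the fingers about 12 mm behind the tab.

```bash
python3 -m jog '[[0,-0.0015,0.04,0,0,0.0045,0.06],[0,-0.0015,0.08,0,0,0.0045,0.06],[0,-0.0015,0.1,0,0,0.0045,0.06],[0,-0.0015,0.105,0,0,0.0045,0.06],[0,-0.0015,0.105,0,0,0.0045,0.06]]'
python3 - <<'E'
from h import *
for n in("wrist","side"):
    c=camera(n); a=c["image"][:,:,::-1]
    if n=="side": a=cv2.resize(a[100:250,150:350],(800,600),interpolation=cv2.INTER_CUBIC)
    cv2.imwrite(f"pics/{n}2.png",a)
E
```

```text
time_s: 2.95
ee_pos: [0.6085, -0.0055, 0.0993]
eef_rot: [-3.141, -0.002, 2.338]
force: [-0.3, 0.4, -0.1]
grip_width: 0.0499
```

View pics/wrist2.png

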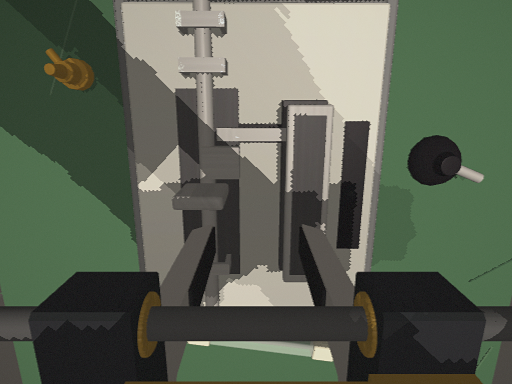

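View pics/side2.png

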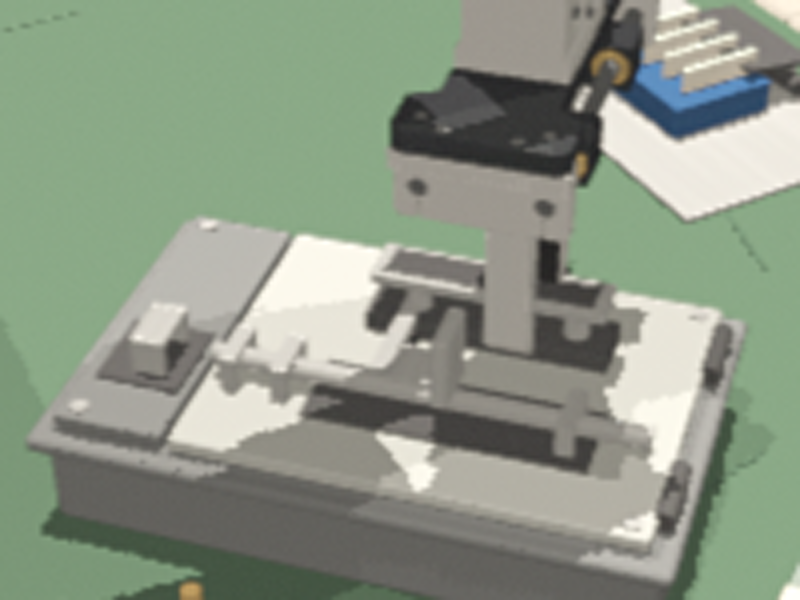

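The left finger sits behind the tab and the right finger is over the bar, with clearance everywhere. Now I'll press.

```bash
python3 -m jog '[[0,0,0.005,0,0,0,0.06],[0,0,0.009,0,0,0,0.06],[0,0,0.013,0,0,0,0.06],[0,0,0.014,0,0,0,0.06],[0,0,0.014,0,0,0,0.06]]'
```

```text
time_s: 3.55
ee_pos: [0.6098, -0.0055, 0.0873]
eef_rot: [3.139, 0.001, 2.338]
force: [3.8, -0.1, 4.4]
grip_width: 0.0501
```

```bash
python3 -m jog '[[0,0,0.002,0,0,0,0.06],[0,0,0.003,0,0,0,0.06],[0.004,0,0.003,0,0,0,0.06],[0.008,0,0.003,0,0,0,0.06],[0.012,0,0.003,0,0,0,0.06],[0.016,0,0.003,0,0,0,0.06],[0.02,0,0.003,0,0,0,0.06],[0.02,0,0.003,0,0,0,0.06]]'
python3 - <<'E'
from h import *
c=camera("wrist"); cv2.imwrite("pics/w3.png",c["image"][:,:,::-1])
E
```

```text
time_s: 4.35
ee_pos: [0.5963, 0.0087, 0.085]
eef_rot: [3.138, 0.003, 2.338]
force: [2.4, -0.7, 5.7]
grip_width: 0.0496
```

View pics/w3.png

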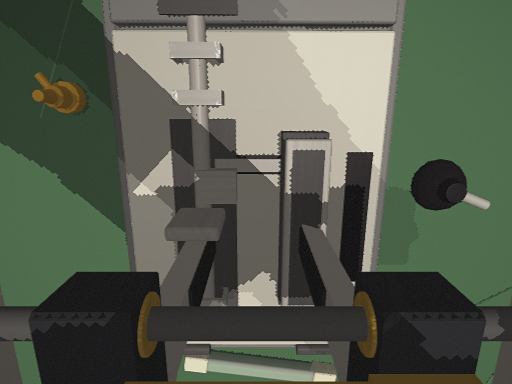

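The catch is about 9 mm down (tooth lowered). The tab is moving freely past the blocked point, so I'll keep pushing.

```bash
python3 -m jog '[[0.004,0,0,0,0,0,0.06],[0.008,0,0,0,0,0,0.06],[0.012,0,0,0,0,0,0.06],[0.016,0,0,0,0,0,0.06],[0.02,0,0,0,0,0,0.06],[0.023,0,0,0,0,0,0.06],[0.026,0,0,0,0,0,0.06],[0.027,0,0,0,0,0,0.06],[0.027,0,0,0,0,0,0.06]]'
python3 - <<'E'
from h import *
c=camera("wrist"); cv2.imwrite("pics/w4.png",c["image"][:,:,::-1])
E
```

```text
time_s: 5.3
ee_pos: [0.5782, 0.0277, 0.0857]
eef_rot: [3.137, 0.004, 2.338]
force: [2.8, -3.3, 5.6]
grip_width: 0.0496
```

View pics/w4.png

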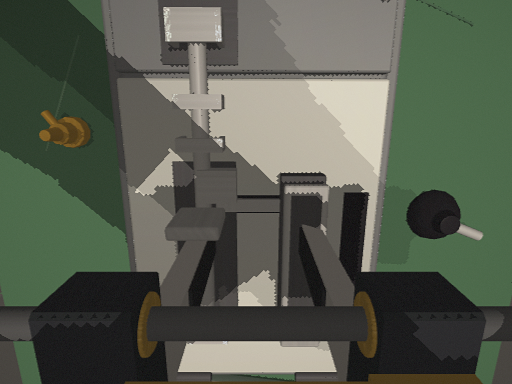

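```bash
python3 -m jog '[[0.002,0,0.001,0,0,0,0.06],[0.004,0,0.001,0,0,0,0.06],[0.005,0,0.001,0,0,0,0.06],[0.006,0,0.001,0,0,0,0.06],[0.006,0,0.001,0,0,0,0.06]]'
```

```text
time_s: 5.85
ee_pos: [0.5751, 0.0311, 0.0855]
eef_rot: [3.136, 0.008, 2.338]
force: [5.7, -6.3, 5.1]
grip_width: 0.0498
```

```bash
python3 -m jog '[[0.002,0,0,0,0,0,0.06],[0.004,0,0,0,0,0,0.06],[0.005,0,0,0,0,0,0.06],[0.005,0,0,0,0,0,0.06]]'
python3 - <<'E'
from h import *
c=camera("wrist"); cv2.imwrite("pics/w5.png",c["image"][:,:,::-1]); np.savez("w5.npz",**c)
c=camera("side"); cv2.imwrite("pics/s5.png",cv2.resize(c["image"][100:250,150:350,::-1],(800,600),interpolation=cv2.INTER_CUBIC))
E
```

```text
time_s: 6.25
ee_pos: [0.5749, 0.0314, 0.0862]
eef_rot: [3.134, 0.017, 2.338]
force: [25.1, -24.4, -10.7]
grip_width: 0.0497
```

View pics/w5.png

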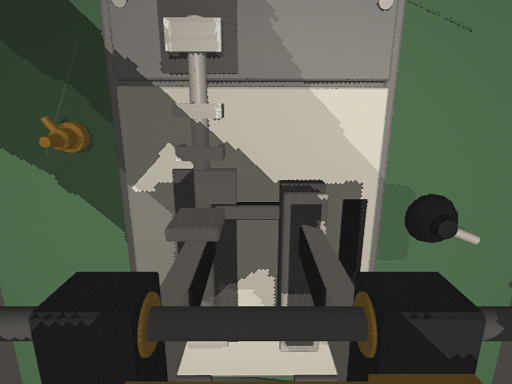

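View pics/s5.png

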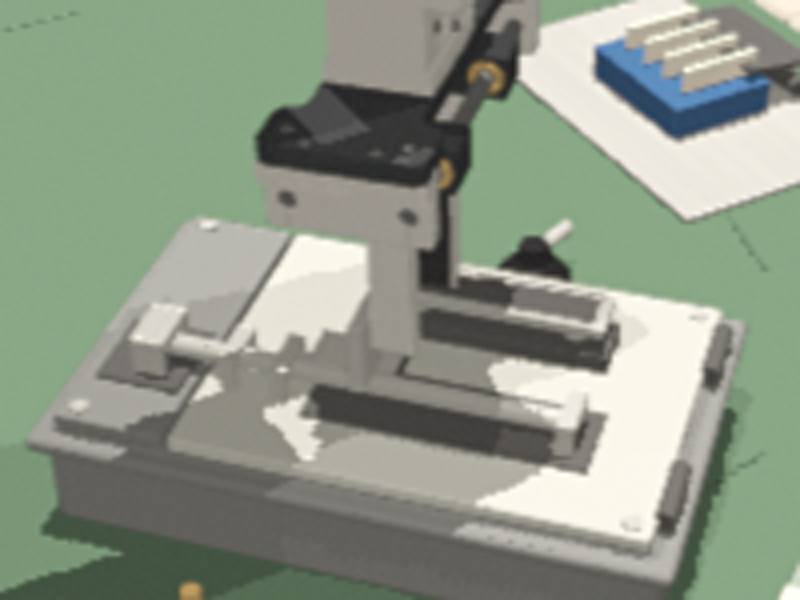

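The push force rose to 35 N with no further travel, so the bolt is at its end stop, and its end is in the keeper in the view. I'll ease off the tab, then lift straight up.

```bash
python3 -m jog '[[-0.002,0,0,0,0,0,0.06],[-0.004,0,0,0,0,0,0.06],[-0.005,0,-0.004,0,0,0,0.06],[-0.005,0,-0.01,0,0,0,0.06],[-0.005,0,-0.02,0,0,0,0.06],[-0.005,0,-0.04,0,0,0,0.06],[-0.005,0,-0.07,0,0,0,0.06],[-0.005,0,-0.1,0,0,0,0.06],[-0.005,0,-0.12,0,0,0,0.06],[-0.005,0,-0.12,0,0,0,0.06]]'
python3 - <<'E'
from h import *
c=camera("wrist"); cv2.imwrite("pics/w6.png",c["image"][:,:,::-1]); np.savez("w6.npz",**c)
c=camera("side"); cv2.imwrite("pics/s6.png",cv2.resize(c["image"][100:250,150:350,::-1],(800,600),interpolation=cv2.INTER_CUBIC))
E
```

```text
time_s: 7.35
ee_pos: [0.5771, 0.0286, 0.2096]
eef_rot: [3.13, 0.021, 2.338]
force: [-0.6, -0.4, -0.9]
grip_width: 0.0498
```

View pics/w6.png

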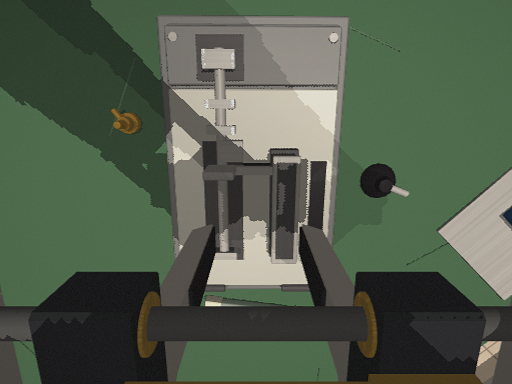

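View pics/s6.png

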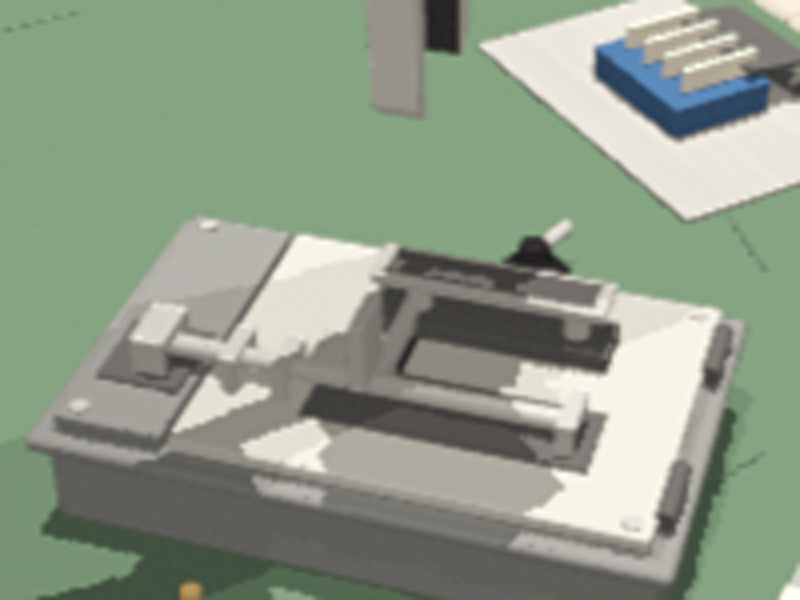

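The bar is back at its original height in the side view, with the left end near (375,270) as before pressing. The bolt end is in the keeper. As a numeric check, I'll measure the bar and tab in the wrist view.

```bash
python3 - <<'E'
import cv2
a=cv2.imread("pics/w6.png")[130:280,190:340]; cv2.imwrite("pics/w6z.png",cv2.resize(a,(600,600),interpolation=cv2.INTER_CUBIC))
E
```

```text
(no output)
```

View pics/w6z.png

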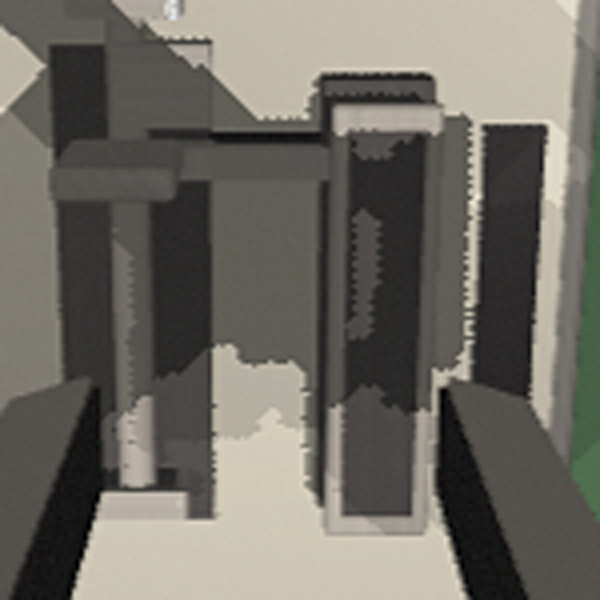

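```bash
python3 - <<'E'
from h import *
c=dict(np.load("w6.npz"))
Z=lambda u,v:((u+.5)/4-.5+190,(v+.5)/4-.5+130)
yd=np.radians(134); X=np.array([np.cos(yd),np.sin(yd)])
for z in (.094,.083):
    b=[onplane(c,*Z(*q),z) for q in [(331,105),(443,105),(427,534),(325,534)]]
    print(z,"bar c",np.round(np.mean(b,0),4),"edges",[round(float(np.linalg.norm(b[i]-b[(i+1)%4])),4) for i in range(4)])
    if z==.094: bc=np.mean(b,0)
t=[onplane(c,*Z(*q),.112) for q in [(50,168),(180,167),(176,199),(52,201)]]
tc=np.mean(t,0); print("tab",tc,[round(float(np.linalg.norm(t[i]-t[(i+1)%4])),4) for i in range(4)])
print("tab-bar along y mm",(tc-bc)[:2]@X*1e3,"; tab travel mm",(tc[:2]-np.array([.56985,-.00932]))@X*1e3)
print(status.get_obs()["force"])
E
```

```text
0.094 bar c [0.6155 0.0312 0.094 ] edges [0.0258, 0.1094, 0.0259, 0.1093]
0.083 bar c [0.6189 0.0293 0.083 ] edges [0.0268, 0.1135, 0.0269, 0.1134]
tab [0.5434309  0.01755127 0.112     ] [0.0284, 0.0072, 0.0273, 0.0074]
tab-bar along y mm 40.2247478527633 ; tab travel mm 37.68181939452898
[-0.68189801  0.43063078 -0.00491096]
```

```bash
python3 - <<'E'
from h import *
c=camera("side"); a=c["image"][:,:,::-1]; b=cv2.imread("pics/side0.png")
def cen(m): 
    y,x=np.nonzero(m); return round(x.mean(),1),round(y.mean(),1),len(x)
for im in (b,a):
    r=im.astype(int); print("brass",cen((r[240:275,180:215,2]>140)&(r[240:275,180:215,0]<90)),"caps",cen(r[195:265,335:380].min(2)>150),"chest",cen(r[150:175,270:300].max(2)<40))
ctrl.hand_in(); print(status.get_obs()["time_s"])
E
```

```text
brass (np.float64(17.4), np.float64(18.8), 87) caps (np.float64(22.6), np.float64(35.9), 458) chest (np.float64(13.3), np.float64(14.0), 23)
brass (np.float64(17.8), np.float64(18.5), 152) caps (np.float64(22.7), np.float64(35.7), 480) chest (np.float64(13.2), np.float64(14.1), 26)
the job is handed in; nothing more can be done
the job is handed in; nothing more can be done
```

The lid is locked and the job is handed in. I held the catch bar about 8–9 mm down with one fingertip. With it held, I pushed the bolt tab with the other until the push force rose to about 35 N and the tab stopped moving. I then eased back off the tab and lifted the hand straight up, to about 0.21 m. The last clock reading before hand-in was about 7.4 s.

What the last checks showed:
- **Bolt:** the tab centre sits 40.2 mm ahead of the bar centre, where 40 mm means fully home. Its measured travel of 37.7 mm fits a start of about 2.5–3 mm. The bolt's end is in the keeper in the side and wrist views.
- **Catch:** the bar is back up. Its measured size and position match the 94 mm height, and do not match 83 mm.
- **Contact:** the force on the hand is about zero.
- **Chestpiece, brass valve and thermometer case:** none has moved more than half a pixel in the side view. More brass pixels showed than at the start (152 against 87), which I put down to changed lighting, since the position is the same.

No check failed. The 35 N at the end stop was a fingertip push, and I only know the force from the readings at the end of each move.

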